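# Press and turn a cock's tapered key home

## Task

Take the tapered key of the gas cock out of its blue rest and lower it into the brass barrel with its handle lying over the white marks. Then press it down with about 14 N, never more than 20 N, and under that steady pressure turn it clockwise (seen from above) until its handle lies over the red marks, so that it works itself home, wedges tight and stays down against the lift spring when you let go. Leave the glassware and bottles where they stand.

Things in the scene. Friction and masses are not known exactly. Their poses are not given: they have to be found in the camera images.
- key: Loose brass key, 84 mm tall, 80 g. Origin: centre of the tip's end face; z up along the key, x along its handle. Taper from the tip (15 mm across) to 36 mm above it (24 mm across), 7 deg half angle; flange 36 mm across at 40 to 44 mm; handle above. A half turn looks and counts the same.
- key_handle (a point): Middle of the key's handle, 66 mm above the tip on the key's axis. The handle is a black bar 44 mm (key x) by 12 mm (key y) by 36 mm tall, 48 to 84 mm above the tip, with a white line along its top. Grip it across the 12 mm, from above, firmly (40 N or more): turning the key home takes 0.2 to 0.3 N m.
- rest: Blue round holder, fixed, 60 mm across and 50 mm tall, origin at its underside. The key hangs upright in its 25 mm hole by the flange, tip 10 mm above the bench, and lifts straight out.
- base: Fixed grey base plate, 84 x 84 x 7 mm, of the brass cock; origin at the centre of its underside, on the barrel's axis. The barrel on it is 51 mm across with hose tails on either side (y, 55 mm out); its top is 48 mm above the bench and holds the upright tapered hole, mouth 22 mm across.
- red_mark: Two red marks on the barrel's top, either side of the hole, 12 to 27 mm from the axis. Origin: centre of the mouth; x along the marks, z up. The depth of the taper cannot be seen and differs by up to 3 mm either way: the key's tip first touches it about 29 mm below the mouth and must be felt. Pressed to 20 N it sinks 3 mm further but is not tight; turned all the way at 14 N it sinks 5 mm.
- white_mark: Two white marks on the same face, at 70 deg to the red ones: from white to red is 70 deg clockwise seen from above. Same origin as red_mark, x along the white marks, z up.
- barrel (a joint): Sinking of the brass barrel in its rubber mount, 0 at rest, growing downwards: 1 mm (0.001) for every 10 N with which the key is pressed. A lift pin in the hole meets the key's tip about 25 mm below the mouth and pushes it up with 2 to 4 N, so a key that is not wedged rises again.
- beaker: Empty clear beaker, 70 mm across, 89 mm tall, loose bystander; origin at its underside.
- flask: Conical glass flask with cotton plug, 66 mm across, 126 mm tall, loose bystander; origin at its underside.
- ethanol_bottle: Clear bottle with red cap, 62 mm across, 154 mm tall, loose bystander; origin at its underside.
- oil_bottle: Small bottle with black cap, 25 mm across, 66 mm tall, loose bystander; origin at its underside.
- petri_dish: Flat round dish, 88 mm across, 17 mm tall, loose bystander; origin at its underside.
There are look-alikes about, which are no part of the job. Leave any green or orange look-alike of the base alone.

How it is judged:
By the outcome, as a careful person would: the job done as asked, in the order asked, and still so for the second after the job is handed in, with the robot touching nothing.
It also fails if it takes over 59 s, if anything falls off the work surface, if the arm or the gripper's body presses on something with over 40 N, if the wrist force passes 120 N, or if a joint passes its speed limit or range.

## Robot

A 7-joint arm with a two-finger parallel gripper is mounted at the origin on a cart in front of the work surface, level with it; the furniture and walls round the work are solid. World frame = base frame: x ahead of the robot, y to its left, z up, the work surface at z = 0. Lengths are in m, angles in rad, forces in N, time in s.
With the tool pointing down it reaches from about 0.35 to 0.9 m from the base axis. Payload 7.2 kg.
Tool frame: the origin (TCP) lies on the centre line of the jaws, within the pads' length; the fingertips stand 14 mm ahead of it and the grasp point (between the pads) lies 5 mm behind it; z points along the fingers, y is the direction in which the jaws open and shut (so a half turn about z gives the same grasp; the last joint's range is limited). The gripper opens to 88 mm and grips with 3 to 60 N. Pads are 20 mm wide; open, the fingers measure 115 mm over their backs; the gripper's body (75 mm by 178 mm) begins 61 mm behind the grasp point.
Start: joints at [1.133, 0.411, -0.013, 1.596, 0.006, 1.134, -0.082], TCP at [0.226, -0.583, 0.237] pointing down, gripper open.
Joint ranges: [-2.95, 2.95], [-0.29, 1.99], [-1.47, 1.44], [0.14, 2.54], [-1.03, 4.17], [0.13, 1.85], [-2.86, 2.86]. Speed limits (rad/s): [2.39, 2.39, 3.01, 3.01, 3.14, 3.14, 3.14].

## Interface

Orientations are given as a unit quaternion [w, x, y, z].
In Python, from workcell import robot gives the robot as it stands. The module is installed in compiled form; this text tells all that it offers.
- The arm moves only by the tool servo_tool, never from a script. Its argument "deltas" is a list of rows, each an object with "hand": the opening, from -1 (shut) to 1 (fully open); "travel": the shift along the tool's x, y, z each as a share of 250 mm, from -1 to 1, a list of three; "turn": the turn about the tool's z as a share of 90 degrees, from -1 to 1. In form: [{"hand": hand, "travel": [dx, dy, dz], "turn": turn}, ...]. A call has 1 to 5 rows; each row shifts and turns the commanded pose from where the row before left it, along the tool's axes as they then stand; what a row does not reach is not made up. A row lasts 1/12 s, in which the tool goes at most 41.7 mm and 7.16 degrees, less where a joint would pass 70% of its speed; a pose out of reach is approached as far as the arm can. A call with a number of a shift or a turn outside -1 to 1 is refused whole. A call with a gripper value outside its range is refused whole. The fingers move at their own pace and stop on an object; "grip_force" is the grip in N (left out, the last holds). Time passes only in rows, so rows that do not move let the fingers close. It gives the time, the measured TCP pose, the force and the opening at its end, in the units of the state.
- robot.observe(): the state, without advancing time (a new reading comes with each control period).
- robot.camera(name): name is "side" or "top" or "wrist"; returns the picture (400x640x3 uint8, red, green, blue); there is no depth.
- robot.camera_params(name): a dict with "camera_matrix" (3x3 intrinsics, pixels), "rvec" (rotation vector, rad) and "tvec" (3), from world to camera coordinates, as OpenCV has them. Camera axes: x right, y down, z forward; pixel columns grow to the right and rows downward; lengths in m; the calibration is good to about 2 mm. A picture is of the moment at which its call begins: read the wrist's pose just before it. camera_params takes no time and is no camera call; for the wrist camera it gives the pose at the moment of the call.
- robot.job_done(): hands the job in, once; it reports no verdict.
Trained networks look in the newest picture that a camera, given by its name, has taken for a name from the list of things; names that differ only in an ending like _2 or _b are one class to them, and where a whole thing is asked for, a point or a joint stands for the part that bears it (a point fixed in the world has none). Each returns a list of dicts, best first, with "conf" (0 to 1); they miss things now and then, are a little off and sometimes report something else, mostly with a low value. They report only what shows in the picture. A call takes as long as a camera call. They do not tell look-alikes from the thing itself.
- robot.outline_of(camera, name): "pixels" (400x640 bool, what is visible of it) and "extent" ([left, top, width, height] in pixels, round what is visible of it).
The state is a dict: "time": time; "joints": joint angles; "joint_vel": joint speeds; "joint_torque": joint torques, N m; "tool_pos": TCP position; "tcp_rot": TCP orientation; "contact_force": force on the tool from outside, world axes, zero at the start; "wrist_torque": the same for the moment, N m; "grip_width": opening from 0.0 (shut) to 1.0 (fully open).
Only numpy, scipy, OpenCV 4.12 (cv2) and the standard library are available. Lean on these libraries where they do the work, as an engineer would, in place of code of your own. Each camera call takes 0.05 s, during which the arm holds its last target. There are 200 camera calls.

## Working session

There is one attempt and no reset: what is moved stays moved. The work goes in short steps, Python scripts to look and compute and a tool call to move; the robot and the scene stay as the last step left them, time stands still between calls to the robot, and variables do not carry over. Pictures are saved under pics/ and viewed, about 8 in all and at most 12, crops included, and the job is handed in when it is done.

Besides the shell and the picture viewer there is one more tool, called after "Emit:" as name([rows], argument=value, ...), one row to a line, values as JSON. servo_tool: Moves the arm, as the interface text tells. Shift numbers are shares of 250 mm and turn numbers shares of 90 degrees, none past 1 either way. Its arguments: {"type":"object","properties":{"deltas":{"type":"array"},"grip_force":{"type":"number"}},"required":["deltas"]}

```bash
mkdir -p pics; cat > h.py <<'E'
import numpy as np, cv2
from workcell import robot
from scipy.spatial.transform import Rotation as R
def P(n):
    p=robot.camera_params(n); return np.array(p["camera_matrix"]),np.array(p["rvec"],float),np.array(p["tvec"],float)
def ray(n,u,v,z,p=None):
    K,r,t=p or P(n); M=cv2.Rodrigues(r)[0]
    d=M.T@np.linalg.inv(K)@np.array([u,v,1.]); c=-M.T@t.ravel()
    return c+d*(z-c[2])/d[2]
def proj(n,X,p=None):
    K,r,t=p or P(n); return cv2.projectPoints(np.array(X,float).reshape(-1,1,3),r,t,K,None)[0].reshape(-1,2)
def save(img,f): cv2.imwrite("pics/"+f,cv2.cvtColor(img,cv2.COLOR_RGB2BGR))
def tool():
    s=robot.observe(); q=s["tcp_rot"]; return np.array(s["tool_pos"]),R.from_quat([q[1],q[2],q[3],q[0]]).as_matrix(),s
E
python3 - <<'E'
from h import *
p,M,s=tool(); print(s); print(M.round(3))
for c in("top","side"):
    im=robot.camera(c); save(im,c+"0.png")
    print(c,[ (x.round(3).tolist()) for x in P(c)])
    for n in("key","rest","base","red_mark","white_mark"):
        for o in robot.outline_of(c,n)[:4]: 
            e=o["extent"]; print(c,n,round(o["conf"],2),e, ray(c,e[0]+e[2]/2,e[1]+e[3]/2,0.048).round(3))
a=cv2.imread("pics/top0.png");b=cv2.imread("pics/side0.png")
E
```

```text
{'time': 0.0, 'joints': array([ 1.13277941,  0.4119029 , -0.01271413,  1.59703009,  0.00562134,
        1.13428615, -0.08218573]), 'joint_vel': array([2.12816569e-03, 1.11082526e-03, 2.55823743e-04, 2.31345513e-04,
       4.29187155e-05, 1.58684358e-03, 2.59259700e-04]), 'joint_torque': array([-1.91498273e-06, -5.87948799e+01,  6.42334186e-01, -2.91077346e+01,
       -5.37377223e-02,  1.82820327e-02,  1.26811838e-04]), 'tool_pos': array([ 0.22568886, -0.58231972,  0.2358129 ]), 'tcp_rot': array([-7.67118635e-04,  9.82948195e-01,  1.83880975e-01, -2.10145653e-04]), 'contact_force': array([-0.22008738,  0.28325747, -0.29034959]), 'wrist_torque': array([-0.06732176,  0.01385106, -0.02757597]), 'grip_width': 1.0009309629855128}
[[ 0.932  0.361 -0.001]
 [ 0.361 -0.932  0.001]
 [-0.    -0.002 -1.   ]]
top [[[471.741, 0.0, 317.576], [0.0, 471.741, 200.737], [0.0, 0.0, 1.0]], [2.138, -2.113, 0.213], [-0.087, 0.561, 1.31]]
top key 0.65 [260.0, 209.2, 12.7, 12.1] [0.519 0.067 0.048]
top rest 0.77 [256.4, 214.2, 20.0, 15.2] [0.5   0.066 0.048]
top base 0.84 [272.5, 249.2, 39.2, 34.4] [ 0.374 -0.01   0.048]
top base 0.71 [330.1, 218.4, 37.8, 37.3] [ 0.459 -0.171  0.048]
top base 0.62 [207.2, 217.1, 38.2, 36.9] [0.459 0.18  0.048]
top red_mark 0.42 [348.5, 157.8, 26.2, 6.9] [ 0.684 -0.209  0.048]
side [[[425.665, 0.0, 318.779], [0.0, 425.665, 194.887], [0.0, 0.0, 1.0]], [0.069, -2.74, 1.476], [0.539, 0.124, 0.993]]
side key 0.79 [319.7, 225.3, 15.7, 24.0] [0.517 0.044 0.048]
side rest 0.68 [315.0, 243.1, 24.9, 29.2] [0.515 0.112 0.048]
side base 0.81 [364.0, 219.0, 46.2, 38.2] [0.385 0.041 0.048]
side base 0.77 [322.9, 274.4, 55.0, 45.8] [0.468 0.221 0.048]
```

View pics/top0.png

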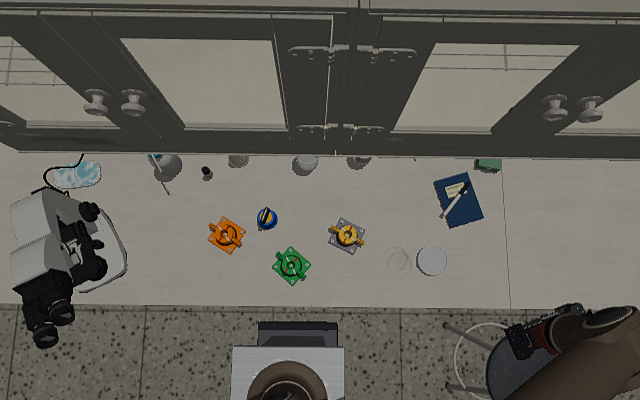

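View pics/side0.png

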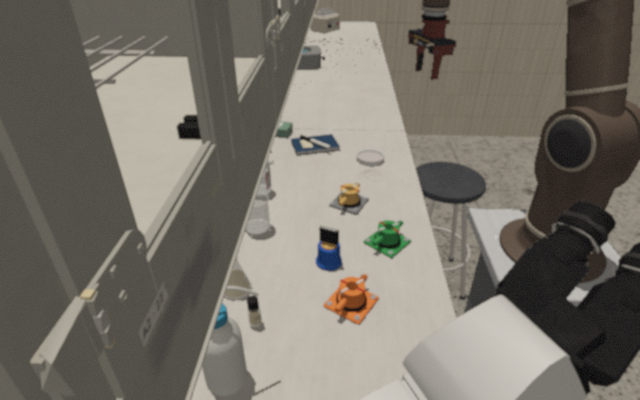

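The candidates in the top view are the grey-plate brass cock at (347,235), the green one at (292,265) and the orange one at (227,235). Only the first has a grey base and brass barrel, so it is the target. The key is in the blue rest at (267,218). I'll confirm both in one enlarged crop.

```bash
python3 - <<'E'
from h import *
im=cv2.imread("pics/top0.png")
a=cv2.resize(im[195:265,240:300],None,fx=6,fy=6,interpolation=cv2.INTER_CUBIC)[:420]
b=cv2.resize(im[200:270,315:381],None,fx=6,fy=6,interpolation=cv2.INTER_CUBIC)
cv2.imwrite("pics/crop1.png",np.hstack([a,b]))
print(ray("top",267,213,.09),ray("top",266.4,221,.025),ray("top",347.5,235.5,.04))
o=robot.outline_of("side","key")
print(ray("side",327.5,233,.08))
E
```

```text
[0.51868607 0.0612548  0.09      ] [0.5056365  0.06875622 0.025     ] [ 0.46412296 -0.16759648  0.04      ]
[0.51679991 0.06915717 0.08      ]
```

View pics/crop1.png

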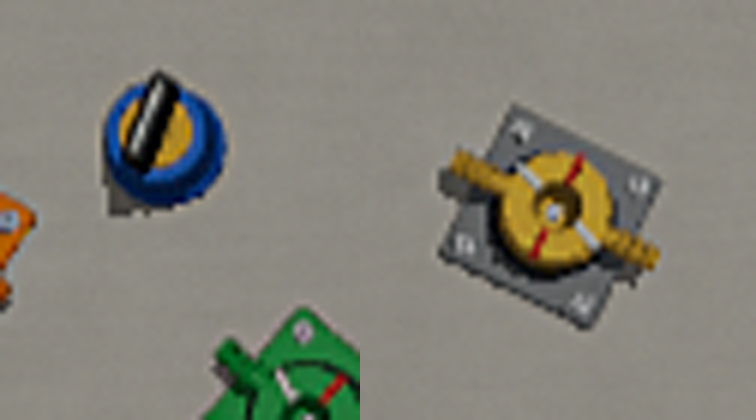

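The crop shows black-handled key in the blue rest (left). On the right is the brass barrel on its grey plate, with red marks running upper right to lower left and white marks upper left to lower right.

```bash
python3 - <<'E'
from h import *
f=lambda x,y,z:ray("top",240+x/6,195+y/6,z)
g=lambda x,y:ray("top",315+(x-360)/6,200+y/6,.048)
ang=lambda a,b:np.degrees(np.arctan2(*(b-a)[[1,0]]))%180
k=f(153,118,.094); a1=f(162,78,.094);a2=f(143,158,.094)
print("key",k,ang(a2,a1),np.linalg.norm(a1-a2))
print("cock",g(555,210),"red",ang(g(535,255),g(580,157)),"white",ang(g(597,248),g(520,168)))
p,M,s=tool()
d=k-p; print(M.T@(d), "toolx ang",np.degrees(np.arctan2(M[1,0],M[0,0])))
E
```

```text
key [0.5132721 0.0648836 0.094    ] 168.57961259257138 0.0384760172532816
cock [ 0.46461779 -0.16701405  0.048     ] red 155.48037785925365 white 44.08748270616242
[ 0.50206075 -0.49997475  0.1426398 ] toolx ang 21.192548750634952
```

Emit:
servo_tool([
  {"hand": 1,"travel": [0.1,-0.1,0],"turn": 0},
  {"hand": 1,"travel": [0.1,-0.1,0],"turn": 0},
  {"hand": 1,"travel": [0.1,-0.1,0],"turn": 0},
  {"hand": 1,"travel": [0.1,-0.1,0],"turn": 0},
  {"hand": 1,"travel": [0.1,-0.1,0],"turn": 0},
], grip_force=50)

```text
time: 1.07
tool_pos: [0.2976, -0.4195, 0.2367]
tcp_rot: [0.0, 0.983, 0.184, 0.0]
contact_force: [0.6, 0.2, -0.3]
grip_width: 1.002
```

Emit:
servo_tool([
  {"hand": 1,"travel": [0.1,-0.1,0],"turn": 0},
  {"hand": 1,"travel": [0.1,-0.1,0],"turn": 0},
  {"hand": 1,"travel": [0.1,-0.1,0],"turn": 0},
  {"hand": 1,"travel": [0.1,-0.1,0],"turn": 0},
  {"hand": 1,"travel": [0.1,-0.1,0],"turn": 0},
])

```text
time: 1.48
tool_pos: [0.3691, -0.2577, 0.237]
tcp_rot: [0.0, 0.983, 0.184, 0.0]
contact_force: [0.5, -1.0, -0.3]
grip_width: 1.001
```

Emit:
servo_tool([
  {"hand": 1,"travel": [0.1,-0.1,0],"turn": 0},
  {"hand": 1,"travel": [0.1,-0.1,0],"turn": 0},
  {"hand": 1,"travel": [0.1,-0.1,0],"turn": 0},
  {"hand": 1,"travel": [0.1,-0.1,0],"turn": 0},
  {"hand": 1,"travel": [0.1,-0.1,0],"turn": 0},
])

```text
time: 1.9
tool_pos: [0.4404, -0.096, 0.237]
tcp_rot: [0.0, 0.983, 0.184, 0.0]
contact_force: [0.7, -1.2, -0.2]
grip_width: 0.995
```

Emit:
servo_tool([
  {"hand": 1,"travel": [0.1,-0.1,0],"turn": 0},
  {"hand": 1,"travel": [0.1,-0.1,0],"turn": 0},
  {"hand": 1,"travel": [0.1,-0.1,0],"turn": 0},
  {"hand": 1,"travel": [0.1,-0.1,0],"turn": 0},
  {"hand": 1,"travel": [0.1,-0.1,0],"turn": 0},
])

```text
time: 2.32
tool_pos: [0.5119, 0.0657, 0.2369]
tcp_rot: [0.0, 0.983, 0.184, 0.0]
contact_force: [0.7, -1.0, -0.8]
grip_width: 1.0
```

Emit:
servo_tool([
  {"hand": 1,"travel": [0,0,0],"turn": 0.0724},
  {"hand": 1,"travel": [0,0,0],"turn": 0.0724},
  {"hand": 1,"travel": [0,0,0],"turn": 0.0724},
  {"hand": 1,"travel": [0,0,0],"turn": 0.0724},
  {"hand": 1,"travel": [0,0,0],"turn": 0.0724},
])

```text
time: 2.73
tool_pos: [0.5114, 0.0642, 0.2367]
tcp_rot: [0.0, 0.995, -0.102, 0.0]
contact_force: [0.7, -0.1, 0.3]
grip_width: 1.005
```

```bash
python3 - <<'E'
from h import *
p,M,s=tool(); print(p,M.round(3),s["joints"].round(2))
q=P("wrist"); im=robot.camera("wrist"); save(im,"w1.png"); np.save("w1.npy",np.array([x for x in q],dtype=object),allow_pickle=True)
print(proj("wrist",[0.5133,0.0649,0.094],q))
for n in("key","rest"):
    for o in robot.outline_of("wrist",n)[:2]: print(n,o["conf"],o["extent"])
E
```

```text
[0.51136777 0.06421184 0.23666939] [[ 0.979 -0.203  0.   ]
 [-0.203 -0.979 -0.   ]
 [ 0.     0.    -1.   ]] [ 0.11  0.25 -0.4   1.84  0.11  1.07 -2.1 ]Traceback (most recent call last):
  File "<stdin>", line 3, in <module>
ValueError: could not broadcast input array from shape (3,3) into shape (3,)
```

View pics/w1.png

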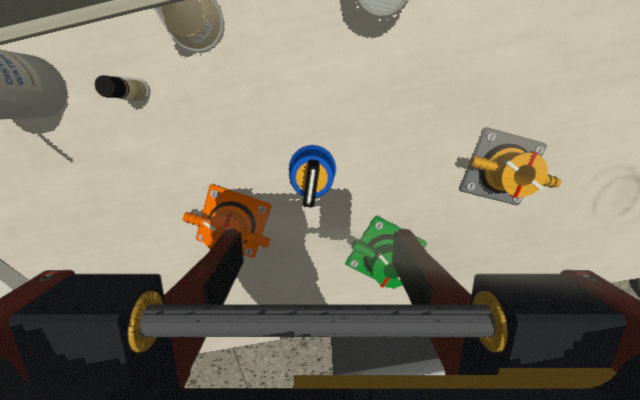

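```bash
python3 - <<'E'
from h import *
im=robot.camera("wrist"); save(im,"w2.png")
def line(m,z,lab,org):
    pts=np.argwhere(m)[:,::-1]+org; W=np.array([ray("wrist",u,v,z)[:2] for u,v in pts.astype(float)])
    c=W.mean(0); U,S,V=np.linalg.svd(W-c); d=V[0]; t=(W-c)@d
    mid=c+d*(t.max()+t.min())/2
    print(lab,len(W),"c",c.round(4),"mid",mid.round(4),"ang",(np.degrees(np.arctan2(d[1],d[0]))%180).round(1),"len",np.ptp(t).round(4)); return mid
s=im[150:215,285:340].astype(int); line(s.min(2)>200,.094,"keyline",[285,150])
m=(s.max(2)<60); m=cv2.connectedComponentsWithStats(m.astype(np.uint8))
i=1+np.argmax(m[2][1:,4]); print("black bbox",m[2][i])
x0,y0=495,140
s=im[y0:210,x0:550].astype(int); r,g,b=s[...,0],s[...,1],s[...,2]
line((r>140)&(g<70)&(b<80),.048,"red",[x0,y0])
save(cv2.resize(np.hstack([im[140:215,280:345],im[135:210,490:560]]),None,fx=5,fy=5,interpolation=cv2.INTER_NEAREST),"c2.png")
p,M,_=tool();print(p, "ang",np.degrees(np.arctan2(M[1,0],M[0,0])))
for X in([.5133,.0649,.094],[.4646,-.167,.048]): print(proj("wrist",X))
E
```

```text
keyline 3 c [0.5225 0.0678] mid [0.5217 0.0681] ang 159.8 len 0.0071
black bbox [ 18  10  16  47 332]
red 65 c [ 0.4677 -0.1642] mid [ 0.4698 -0.1652] ang 154.9 len 0.0521
[0.51139103 0.06418924 0.23675965] ang -11.501776003743386
[[316.50739185 187.06960906]]
[[526.26998078 177.76318293]]
```

View pics/c2.png

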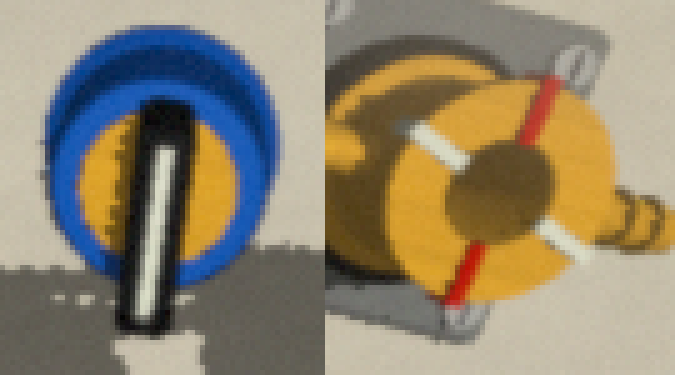

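```bash
cat >> h.py <<'E'
ang=lambda a,b:np.degrees(np.arctan2(*(b-a)[[1,0]]))%180
E
python3 - <<'E'
from h import *
f=lambda x,y,z:ray("wrist",280+x/5,140+y/5,z)
g=lambda x,y:ray("wrist",490+(x-325)/5,135+y/5,.048)
a,b=f(165,146,.094),f(144,320,.094); print("key",(a+b)/2,ang(a,b),np.linalg.norm(a-b))
print("holder/flange axis", f(158,185,.054))
r1,r2,w1,w2=g(555,80),g(453,303),g(405,127),g(590,260)
print("red",(r1+r2)/2,ang(r1,r2),"white",(w1+w2)/2,ang(w1,w2),"hole",g(500,192))
p,M,_=tool(); print(p,(M.T@((a+b)/2-p))/.25)
E
```

```text
key [0.51458257 0.07030082 0.094     ] 161.49179138405322 0.03564109646177314
holder/flange axis [0.51526237 0.07010751 0.054     ]
red [ 0.46944178 -0.16626908  0.048     ] 154.3613176730432 white [ 0.4695225 -0.1653377  0.048    ] 45.79737762989802 hole [ 0.47001535 -0.1656308   0.048     ]
[0.51139103 0.06418924 0.23675965] [ 0.00745301 -0.02658497  0.57103709]
```

Emit:
servo_tool([
  {"hand": 1,"travel": [0.0075,-0.0266,0.1],"turn": 0},
  {"hand": 1,"travel": [0,0,0.13],"turn": 0.078},
  {"hand": 1,"travel": [0,0,0.13],"turn": 0},
  {"hand": 1,"travel": [0,0,0],"turn": 0},
  {"hand": 1,"travel": [0,0,0],"turn": 0},
])

```text
time: 3.25
tool_pos: [0.5136, 0.0702, 0.1459]
tcp_rot: [0.0, 0.987, -0.158, -0.002]
contact_force: [0.8, -0.1, 0.2]
grip_width: 1.003
```

```bash
python3 - <<'E'
from h import *
im=robot.camera("wrist")
p,M,s=tool(); print(p,M[:2].round(3),s["contact_force"])
print(proj("wrist",[.5146,.0703,.094]))
u,v=proj("wrist",[.5146,.0703,.094])[0].astype(int)
save(cv2.resize(im[max(v-70,0):v+70,u-70:u+70],None,fx=4,fy=4),"c3.png");print(u,v)
E
```

```text
[0.51481112 0.07049223 0.14747374] [[ 0.95  -0.313 -0.   ]
 [-0.313 -0.95   0.   ]] [0.12679313 0.37506793 1.90233312]
[[318.22103772 222.17532178]]
318 222
```

View pics/c3.png

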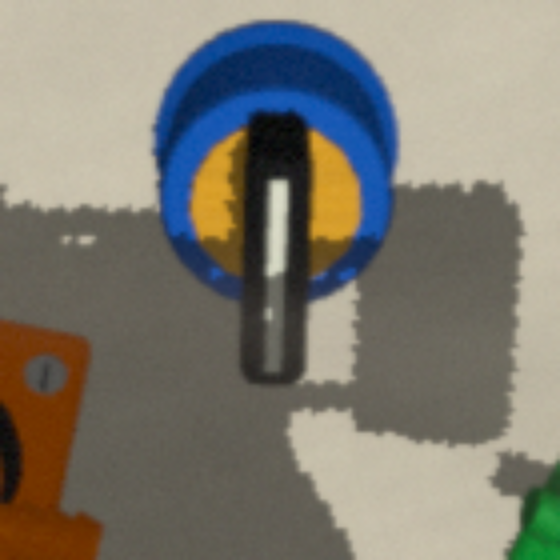

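Emit:
servo_tool([
  {"hand": 1,"travel": [0,-0.002,0.1],"turn": 0.02},
  {"hand": 1,"travel": [0,0,0.1],"turn": 0},
  {"hand": 1,"travel": [0,0,0.09],"turn": 0},
  {"hand": 1,"travel": [0,0,0],"turn": 0},
  {"hand": 1,"travel": [0,0,0],"turn": 0},
])

```text
time: 3.72
tool_pos: [0.5154, 0.0709, 0.0755]
tcp_rot: [-0.0, 0.985, -0.175, 0.0]
contact_force: [0.2, 1.3, 0.7]
grip_width: 0.999
```

Emit:
servo_tool([
  {"hand": -1,"travel": [0,0,0],"turn": 0},
  {"hand": -1,"travel": [0,0,0],"turn": 0},
  {"hand": -1,"travel": [0,0,0],"turn": 0},
  {"hand": -1,"travel": [0,0,0],"turn": 0},
  {"hand": -1,"travel": [0,0,0],"turn": 0},
], grip_force=55)

```text
time: 4.13
tool_pos: [0.5151, 0.0708, 0.0749]
tcp_rot: [-0.0, 0.984, -0.175, 0.001]
contact_force: [-0.1, -0.4, -0.6]
grip_width: 0.66
```

Emit:
servo_tool([
  {"hand": -1,"travel": [0,0,0],"turn": 0},
  {"hand": -1,"travel": [0,0,0],"turn": 0},
  {"hand": -1,"travel": [0,0,0],"turn": 0},
  {"hand": -1,"travel": [0,0,0],"turn": 0},
  {"hand": -1,"travel": [0,0,0],"turn": 0},
])

```text
time: 4.55
tool_pos: [0.5146, 0.0708, 0.0741]
tcp_rot: [0.0, 0.984, -0.175, -0.0]
contact_force: [0.8, 0.7, 0.3]
grip_width: 0.278
```

Emit:
servo_tool([
  {"hand": -1,"travel": [0,0,0],"turn": 0},
  {"hand": -1,"travel": [0,0,0],"turn": 0},
  {"hand": -1,"travel": [0,0,0],"turn": 0},
  {"hand": -1,"travel": [0,0,0],"turn": 0},
  {"hand": -1,"travel": [0,0,0],"turn": 0},
])

```text
time: 4.97
tool_pos: [0.5146, 0.0708, 0.0741]
tcp_rot: [0.0, 0.984, -0.175, -0.0]
contact_force: [-0.7, -0.6, -1.6]
grip_width: 0.135
```

Emit:
servo_tool([
  {"hand": -1,"travel": [0,0,-0.02],"turn": 0},
  {"hand": -1,"travel": [0,0,-0.04],"turn": 0},
  {"hand": -1,"travel": [0,0,-0.06],"turn": 0},
  {"hand": -1,"travel": [0,0,-0.08],"turn": 0},
  {"hand": -1,"travel": [0,0,-0.08],"turn": 0},
])

```text
time: 5.38
tool_pos: [0.5144, 0.0709, 0.1455]
tcp_rot: [-0.0, 0.985, -0.175, -0.0]
contact_force: [1.3, -0.2, -0.7]
grip_width: 0.136
```

Emit:
servo_tool([
  {"hand": -1,"travel": [0,0,-0.08],"turn": 0},
  {"hand": -1,"travel": [0,0,-0.04],"turn": 0},
  {"hand": -1,"travel": [0,0,0],"turn": 0},
  {"hand": -1,"travel": [0,0,0],"turn": 0},
  {"hand": -1,"travel": [0,0,0],"turn": 0},
])

```text
time: 5.8
tool_pos: [0.5141, 0.0706, 0.1733]
tcp_rot: [0.0, 0.984, -0.175, -0.001]
contact_force: [-0.5, -0.1, -1.7]
grip_width: 0.137
```

```bash
python3 - <<'E'
from h import *
p,M,s=tool(); print(p,np.degrees(np.arctan2(M[1,0],M[0,0])),s["contact_force"],s["grip_width"])
t=np.array([.4697,-.1657,0.048]);print("tooldelta",M.T@(t-p)/.25)
for z in(94,88):print(M.T@[0,0,1])
E
```

```text
[0.51408042 0.07058762 0.17331319] -20.21312563479133 [-0.46436487 -0.12543887 -1.73728847] 0.13655032972432038
tooldelta [0.16048703 0.94792186 0.50176265]
[-1.02537714e-03  7.11086754e-04 -9.99999221e-01]
[-1.02537714e-03  7.11086754e-04 -9.99999221e-01]
```

Emit:
servo_tool([
  {"hand": -1,"travel": [0.0229,0.1354,0],"turn": 0},
  {"hand": -1,"travel": [0.0229,0.1354,0],"turn": 0},
  {"hand": -1,"travel": [0.0229,0.1354,0],"turn": 0},
  {"hand": -1,"travel": [0.0229,0.1354,0],"turn": 0},
  {"hand": -1,"travel": [0.0229,0.1354,0],"turn": 0},
])

```text
time: 6.22
tool_pos: [0.4818, -0.0993, 0.1728]
tcp_rot: [-0.0, 0.985, -0.175, -0.001]
contact_force: [0.6, 0.2, -1.1]
grip_width: 0.132
```

Emit:
servo_tool([
  {"hand": -1,"travel": [0.0229,0.1354,0],"turn": 0},
  {"hand": -1,"travel": [0.0229,0.1354,0],"turn": 0},
  {"hand": -1,"travel": [0,0,0],"turn": -0.0724},
  {"hand": -1,"travel": [0,0,0],"turn": -0.0724},
  {"hand": -1,"travel": [0,0,0],"turn": -0.0724},
])

```text
time: 6.63
tool_pos: [0.4694, -0.166, 0.1727]
tcp_rot: [-0.0, 1.0, -0.004, -0.001]
contact_force: [-0.1, -0.5, 0.1]
grip_width: 0.134
```

Emit:
servo_tool([
  {"hand": -1,"travel": [0,0,0],"turn": -0.0724},
  {"hand": -1,"travel": [0,0,0],"turn": -0.0724},
  {"hand": -1,"travel": [0,0,0],"turn": -0.0724},
  {"hand": -1,"travel": [0,0,0],"turn": -0.0724},
  {"hand": -1,"travel": [0,0,0],"turn": -0.0724},
])

```text
time: 7.05
tool_pos: [0.4696, -0.1652, 0.1727]
tcp_rot: [-0.001, 0.961, 0.278, -0.001]
contact_force: [-0.1, -0.1, -0.8]
grip_width: 0.13
```

Emit:
servo_tool([
  {"hand": -1,"travel": [0,0,0],"turn": -0.0724},
  {"hand": -1,"travel": [0,0,0],"turn": -0.0724},
  {"hand": -1,"travel": [0,0,0],"turn": 0},
  {"hand": -1,"travel": [0,0,0],"turn": 0},
  {"hand": -1,"travel": [0,0,0],"turn": 0},
])

```text
time: 7.47
tool_pos: [0.4701, -0.1654, 0.1735]
tcp_rot: [-0.0, 0.925, 0.38, -0.0]
contact_force: [0.7, -0.4, -1.9]
grip_width: 0.134
```

```bash
python3 - <<'E'
from h import *
p,M,s=tool(); print(p,np.degrees(np.arctan2(M[1,0],M[0,0])),s["contact_force"],s["wrist_torque"],s["joints"].round(2))
im=robot.camera("wrist"); save(im,"w4.png")
t=np.array([.4697,-.1657,0.048]);print(proj("wrist",t),proj("wrist",p-[0,0,.0641]),"delta",M.T@(t-p)/.25)
E
```

```text
[ 0.47006029 -0.16539389  0.1734566 ] 44.72480093152687 [ 0.74464376 -0.36069218 -1.88335522] [ 0.07751021  0.03968135 -0.04080885] [ 0.63  0.31 -0.46  1.95  0.17  0.93 -0.71]
[[317.59280417 194.42314858]] [[317.68780928 217.21442981]] delta [-1.70484061e-03  4.53317531e-04  5.01826862e-01]
```

View pics/w4.png

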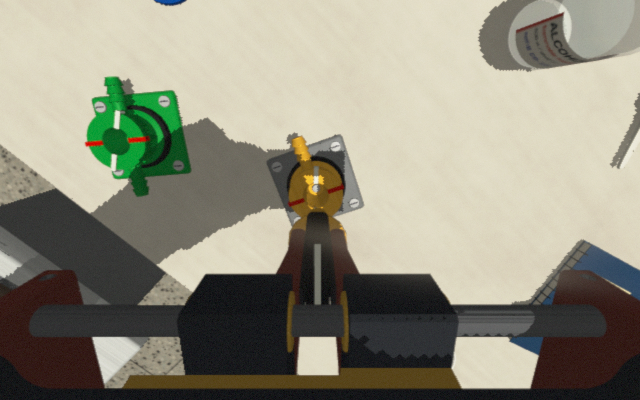

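The cock is at about (316,188), straight ahead of the held key (handle at x=317), with the white marks running along the handle. I'll check it enlarged.

```bash
python3 - <<'E'
from h import *
im=cv2.imread("pics/w4.png")[130:270,250:380]
im=cv2.resize(im,None,fx=4,fy=4,interpolation=cv2.INTER_CUBIC)
for X in ([.4697,-.1657,0.048],):
    u=(proj("wrist",X)[0]-[250,130])*4; print(u)
cv2.imwrite("pics/c5.png",im)
E
```

```text
[270.37121668 257.69259432]
```

View pics/c5.png

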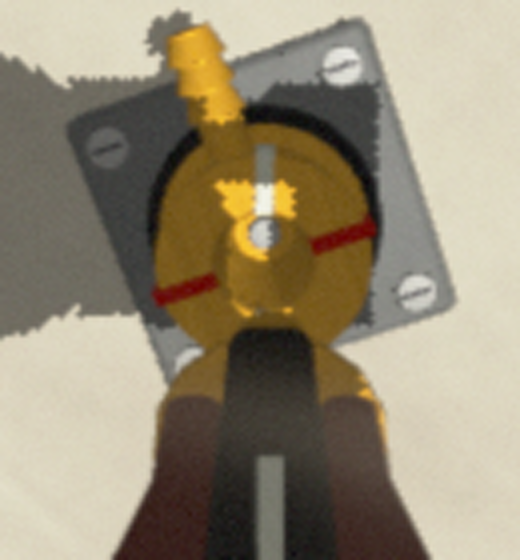

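```bash
python3 - <<'E'
from h import *
p,M,s=tool()
g=lambda x,y,z=.048:ray("wrist",250+x/4,130+y/4,z)
a,b=g(155,297),g(376,228); c=(a+b)/2
print("hole",c,"red ang",ang(a,b),np.linalg.norm(a-b),"delta tool mm",M.T@(c-p)*1e3)
e=g(270,456,p[2]-.0641+.084); print("line end, tool mm",M.T@(e-p)*1e3)
print(g(240,330,p[2]-.0641+.084),M.T@(g(272,328,p[2]-.0641+.084)-p)*1e3)
E
```

```text
hole [ 0.46786296 -0.16561043  0.048     ] red ang 152.81092079943934 0.05425449297386343 delta tool mm [ -1.76487134  -1.34273321 125.64446553]
line end, tool mm [ 18.57440114  -0.23556128 -19.90567728]
[ 0.49171244 -0.13900711  0.19354271] [ 3.40915208e+01 -1.60323346e-02 -1.99107678e+01]
```

Emit:
servo_tool([
  {"hand": -1,"travel": [-0.0056,-0.0032,0.08],"turn": 0},
  {"hand": -1,"travel": [0,0,0.1],"turn": 0},
  {"hand": -1,"travel": [0,0,0.06],"turn": 0},
  {"hand": -1,"travel": [0,0,0],"turn": 0},
  {"hand": -1,"travel": [0,0,0],"turn": 0},
])

```text
time: 7.93
tool_pos: [0.4685, -0.1655, 0.1138]
tcp_rot: [-0.001, 0.924, 0.382, -0.001]
contact_force: [0.5, -0.3, -0.6]
grip_width: 0.135
```

```bash
python3 - <<'E'
from h import *
p,M,s=tool()
im=robot.camera("wrist"); sd=robot.camera("side")
print(p,s["contact_force"],proj("wrist",[.468,-.1656,.048]),proj("side",[.468,-.1656,.048]))
u,v=proj("side",[.468,-.1656,.06])[0].astype(int)
a=cv2.resize(im[150:290,250:390],(500,500),interpolation=cv2.INTER_CUBIC)
b=cv2.resize(sd[v-25:v+25,u-15:u+15],(300,500),interpolation=cv2.INTER_CUBIC)
save(np.hstack([a,b]),"c6.png")
E
```

```text
[ 0.4684841  -0.16550793  0.11376747] [ 0.46564991 -0.34913891 -0.60387156] [[315.85770625 217.04472818]] [[348.98287253 187.63008161]]
```

View pics/c6.png

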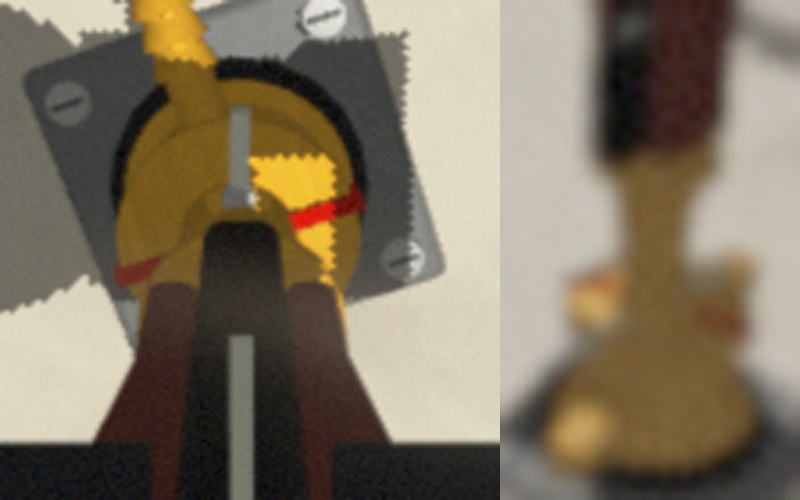

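Side view: the tip is at the mouth. Wrist view: the handle line (x≈240) is in line with the white mark (x≈240) and the barrel centre (241). I'll lower on.

Emit:
servo_tool([
  {"hand": -1,"travel": [0,0,0.03],"turn": 0},
  {"hand": -1,"travel": [0,0,0.03],"turn": 0},
  {"hand": -1,"travel": [0,0,0.02],"turn": 0},
  {"hand": -1,"travel": [0,0,0],"turn": 0},
  {"hand": -1,"travel": [0,0,0],"turn": 0},
])

```text
time: 8.45
tool_pos: [0.4686, -0.1657, 0.0937]
tcp_rot: [-0.0, 0.924, 0.382, -0.0]
contact_force: [-1.3, 0.5, -1.2]
grip_width: 0.132
```

```bash
cat > st.py <<'E'
from h import *
p,M,s=tool(); print(p.round(4),"tip",(p[2]-.0641).round(4),"ang",np.degrees(np.arctan2(M[1,0],M[0,0])).round(2),"F",s["contact_force"].round(2),"Ftool",(M.T@s["contact_force"]).round(2),"T",s["wrist_torque"].round(3),"w",round(s["grip_width"],3))
E
python3 st.py
```

```text
[ 0.4686 -0.1657  0.0937] tip 0.0296 ang 44.95 F [-1.34  0.46 -1.21] Ftool [-0.62 -1.27  1.21] T [ 0.019  0.3   -0.007] w 0.132
```

Emit:
servo_tool([
  {"hand": -1,"travel": [0,0,0.008],"turn": 0},
  {"hand": -1,"travel": [0,0,0.008],"turn": 0},
  {"hand": -1,"travel": [0,0,0],"turn": 0},
  {"hand": -1,"travel": [0,0,0],"turn": 0},
])

```text
time: 8.78
tool_pos: [0.4682, -0.1657, 0.0899]
tcp_rot: [-0.0, 0.924, 0.382, -0.001]
contact_force: [-2.6, -0.1, -1.6]
grip_width: 0.132
```

```bash
python3 st.py
```

```text
[ 0.4682 -0.1657  0.0899] tip 0.0258 ang 44.95 F [-2.57 -0.14 -1.63] Ftool [-1.92 -1.71  1.63] T [0.114 0.802 0.032] w 0.132
```

Emit:
servo_tool([
  {"hand": -1,"travel": [0,0,0.006],"turn": 0},
  {"hand": -1,"travel": [0,0,0.006],"turn": 0},
  {"hand": -1,"travel": [0,0,0],"turn": 0},
  {"hand": -1,"travel": [0,0,0],"turn": 0},
])

```text
time: 9.12
tool_pos: [0.468, -0.1657, 0.0868]
tcp_rot: [-0.0, 0.924, 0.382, -0.001]
contact_force: [-5.3, 0.7, -0.3]
grip_width: 0.13
```

```bash
python3 st.py
```

```text
[ 0.468  -0.1657  0.0868] tip 0.0227 ang 44.95 F [-5.26  0.73 -0.29] Ftool [-3.21 -4.23  0.3 ] T [ 0.295  1.338 -0.012] w 0.13
```

Emit:
servo_tool([
  {"hand": -1,"travel": [-0.002,-0.003,0],"turn": 0},
  {"hand": -1,"travel": [0,0,0],"turn": 0},
  {"hand": -1,"travel": [0,0,0],"turn": 0},
])

```text
time: 9.37
tool_pos: [0.4679, -0.1657, 0.0871]
tcp_rot: [-0.0, 0.924, 0.382, -0.0]
contact_force: [-4.4, 1.2, -0.7]
grip_width: 0.135
```

```bash
python3 st.py
```

```text
[ 0.4679 -0.1657  0.0871] tip 0.023 ang 44.95 F [-4.37  1.19 -0.69] Ftool [-2.25 -3.93  0.69] T [ 0.215  0.958 -0.006] w 0.135
```

Emit:
servo_tool([
  {"hand": -1,"travel": [0,0,0.004],"turn": 0},
  {"hand": -1,"travel": [0,0,0],"turn": 0},
  {"hand": -1,"travel": [0,0,0],"turn": 0},
])

```text
time: 9.62
tool_pos: [0.4679, -0.1657, 0.0862]
tcp_rot: [0.0, 0.924, 0.382, -0.0]
contact_force: [-4.4, 1.5, 2.5]
grip_width: 0.137
```

```bash
python3 st.py
```

```text
[ 0.4679 -0.1657  0.0862] tip 0.0221 ang 44.95 F [-4.44  1.52  2.46] Ftool [-2.08 -4.21 -2.46] T [0.316 1.234 0.043] w 0.137
```

Emit:
servo_tool([
  {"hand": -1,"travel": [-0.004,-0.007,0],"turn": 0},
  {"hand": -1,"travel": [0,0,0],"turn": 0},
  {"hand": -1,"travel": [0,0,0],"turn": 0},
])

```text
time: 9.87
tool_pos: [0.4672, -0.1654, 0.0866]
tcp_rot: [0.001, 0.924, 0.382, 0.001]
contact_force: [-0.0, 0.3, 1.3]
grip_width: 0.134
```

```bash
python3 st.py
```

```text
[ 0.4672 -0.1654  0.0866] tip 0.0225 ang 44.95 F [-0.    0.26  1.3 ] Ftool [ 0.19 -0.19 -1.3 ] T [-0.105 -0.077 -0.029] w 0.134
```

Emit:
servo_tool([
  {"hand": -1,"travel": [0,0,0.004],"turn": 0},
  {"hand": -1,"travel": [0,0,0],"turn": 0},
  {"hand": -1,"travel": [0,0,0],"turn": 0},
])

```text
time: 10.12
tool_pos: [0.4671, -0.1654, 0.0855]
tcp_rot: [0.001, 0.924, 0.382, 0.001]
contact_force: [2.1, -1.3, 0.1]
grip_width: 0.131
```

```bash
python3 st.py
```

```text
[ 0.4671 -0.1654  0.0855] tip 0.0214 ang 44.95 F [ 2.09 -1.26  0.14] Ftool [ 0.59  2.37 -0.14] T [-0.228 -0.584  0.041] w 0.131
```

Emit:
servo_tool([
  {"hand": -1,"travel": [0.001,0.002,0.004],"turn": 0},
  {"hand": -1,"travel": [0,0,0.004],"turn": 0},
  {"hand": -1,"travel": [0,0,0],"turn": 0},
  {"hand": -1,"travel": [0,0,0],"turn": 0},
])

```text
time: 10.45
tool_pos: [0.4672, -0.1655, 0.0835]
tcp_rot: [0.0, 0.924, 0.382, 0.001]
contact_force: [1.3, -1.8, 3.6]
grip_width: 0.132
```

```bash
python3 st.py
```

```text
[ 0.4672 -0.1655  0.0835] tip 0.0194 ang 44.95 F [ 1.3  -1.81  3.59] Ftool [-0.36  2.2  -3.59] T [-0.307 -0.442 -0.006] w 0.132
```

Emit:
servo_tool([
  {"hand": -1,"travel": [0,0,0.004],"turn": 0},
  {"hand": -1,"travel": [0,0,0],"turn": 0},
  {"hand": -1,"travel": [0,0,0],"turn": 0},
])

```text
time: 10.7
tool_pos: [0.4672, -0.1655, 0.0827]
tcp_rot: [0.0, 0.924, 0.382, 0.0]
contact_force: [0.1, -1.2, 7.5]
grip_width: 0.134
```

```bash
python3 st.py
```

```text
[ 0.4672 -0.1655  0.0827] tip 0.0186 ang 44.94 F [ 0.14 -1.17  7.46] Ftool [-0.73  0.93 -7.45] T [-0.264 -0.227 -0.008] w 0.134
```

Emit:
servo_tool([
  {"hand": -1,"travel": [0,0,0.004],"turn": 0},
  {"hand": -1,"travel": [0,0,0],"turn": 0},
  {"hand": -1,"travel": [0,0,0],"turn": 0},
])

```text
time: 10.95
tool_pos: [0.4672, -0.1655, 0.082]
tcp_rot: [0.001, 0.924, 0.382, 0.0]
contact_force: [0.1, -0.8, 10.5]
grip_width: 0.135
```

```bash
python3 st.py
```

```text
[ 0.4672 -0.1655  0.082 ] tip 0.0179 ang 44.95 F [ 0.1  -0.81 10.54] Ftool [ -0.5    0.65 -10.54] T [-0.2    0.056 -0.034] w 0.135
```

Emit:
servo_tool([
  {"hand": -1,"travel": [0,0,0.003],"turn": 0},
  {"hand": -1,"travel": [0,0,0],"turn": 0},
  {"hand": -1,"travel": [0,0,0],"turn": 0},
], grip_force=60)

```text
time: 11.2
tool_pos: [0.4673, -0.1655, 0.0814]
tcp_rot: [0.001, 0.924, 0.382, 0.0]
contact_force: [-1.5, 0.2, 13.7]
grip_width: 0.131
```

```bash
python3 st.py
```

```text
[ 0.4673 -0.1655  0.0814] tip 0.0173 ang 44.95 F [-1.49  0.19 13.67] Ftool [ -0.91  -1.17 -13.68] T [0.019 0.205 0.006] w 0.131
```

Emit:
servo_tool([
  {"hand": -1,"travel": [0,0,0.0008],"turn": 0.03},
  {"hand": -1,"travel": [0,0,0.0008],"turn": 0.03},
  {"hand": -1,"travel": [0,0,0],"turn": 0},
])

```text
time: 11.45
tool_pos: [0.4673, -0.1655, 0.081]
tcp_rot: [0.001, 0.942, 0.337, 0.001]
contact_force: [-1.3, 0.0, 14.2]
grip_width: 0.136
```

```bash
python3 st.py
```

```text
[ 0.4673 -0.1655  0.081 ] tip 0.0169 ang 39.38 F [-1.3   0.02 14.22] Ftool [ -0.98  -0.82 -14.23] T [-0.125  0.217 -0.037] w 0.136
```

Emit:
servo_tool([
  {"hand": -1,"travel": [0,0,0.0006],"turn": 0.03},
  {"hand": -1,"travel": [0,0,0.0006],"turn": 0.03},
  {"hand": -1,"travel": [0,0,0.0006],"turn": 0.03},
  {"hand": -1,"travel": [0,0,0],"turn": 0},
])

```text
time: 11.78
tool_pos: [0.4673, -0.1654, 0.0806]
tcp_rot: [0.001, 0.963, 0.27, 0.001]
contact_force: [-0.7, 0.4, 12.8]
grip_width: 0.136
```

```bash
python3 st.py
```

```text
[ 0.4673 -0.1654  0.0806] tip 0.0165 ang 31.28 F [-0.7   0.39 12.79] Ftool [ -0.39  -0.68 -12.79] T [-0.082  0.268 -0.085] w 0.136
```

Emit:
servo_tool([
  {"hand": -1,"travel": [0,0,0.001],"turn": 0.03},
  {"hand": -1,"travel": [0,0,0.0008],"turn": 0.03},
  {"hand": -1,"travel": [0,0,0.0008],"turn": 0.03},
  {"hand": -1,"travel": [0,0,0],"turn": 0},
])

```text
time: 12.12
tool_pos: [0.4672, -0.1655, 0.08]
tcp_rot: [0.001, 0.98, 0.201, 0.001]
contact_force: [-0.8, -0.6, 15.6]
grip_width: 0.136
```

```bash
python3 st.py
```

```text
[ 0.4672 -0.1655  0.08  ] tip 0.0159 ang 23.18 F [-0.81 -0.63 15.59] Ftool [ -0.97   0.28 -15.59] T [-0.027  0.434 -0.049] w 0.136
```

Emit:
servo_tool([
  {"hand": -1,"travel": [0,0,0.0008],"turn": 0.03},
  {"hand": -1,"travel": [0,0,0.0008],"turn": 0.03},
  {"hand": -1,"travel": [0,0,0.0008],"turn": 0.03},
  {"hand": -1,"travel": [0,0,0],"turn": 0},
])

```text
time: 12.45
tool_pos: [0.4673, -0.1654, 0.0796]
tcp_rot: [0.001, 0.991, 0.131, 0.001]
contact_force: [-1.9, -0.4, 16.0]
grip_width: 0.135
```

```bash
python3 st.py
```

```text
[ 0.4673 -0.1654  0.0796] tip 0.0155 ang 15.08 F [-1.86 -0.38 15.98] Ftool [ -1.88  -0.1  -15.99] T [ 0.058  0.507 -0.223] w 0.135
```

Emit:
servo_tool([
  {"hand": -1,"travel": [-0.001,0,0.0002],"turn": 0.03},
  {"hand": -1,"travel": [-0.0005,0,0.0004],"turn": 0.03},
  {"hand": -1,"travel": [0,0,0.0004],"turn": 0.03},
  {"hand": -1,"travel": [0,0,0],"turn": 0},
])

```text
time: 12.78
tool_pos: [0.4672, -0.1654, 0.0794]
tcp_rot: [0.0, 0.998, 0.061, 0.001]
contact_force: [-1.5, 0.4, 16.3]
grip_width: 0.133
```

```bash
python3 st.py
```

```text
[ 0.4672 -0.1654  0.0794] tip 0.0153 ang 6.99 F [-1.45  0.41 16.31] Ftool [ -1.36  -0.57 -16.31] T [ 0.068  0.377 -0.134] w 0.133
```

Emit:
servo_tool([
  {"hand": -1,"travel": [0,0,0.0006],"turn": 0.03},
  {"hand": -1,"travel": [0,0,0.0006],"turn": 0.03},
  {"hand": -1,"travel": [0,0,0.0006],"turn": 0.03},
  {"hand": -1,"travel": [0,0,0],"turn": 0},
])

```text
time: 13.12
tool_pos: [0.4672, -0.1654, 0.079]
tcp_rot: [0.0, 1.0, -0.01, 0.001]
contact_force: [-1.0, 0.5, 17.7]
grip_width: 0.134
```

```bash
python3 st.py
```

```text
[ 0.4672 -0.1654  0.079 ] tip 0.0149 ang -1.12 F [-0.96  0.52 17.68] Ftool [ -0.94  -0.49 -17.68] T [ 0.15   0.479 -0.256] w 0.134
```

Force is creeping up, so I'll back the feed off.

Emit:
servo_tool([
  {"hand": -1,"travel": [0,0,-0.0016],"turn": 0.02},
  {"hand": -1,"travel": [0,0,-0.0008],"turn": 0.03},
  {"hand": -1,"travel": [0,0,0],"turn": 0.03},
  {"hand": -1,"travel": [0,0,0],"turn": 0},
])

```text
time: 13.45
tool_pos: [0.4672, -0.1654, 0.0793]
tcp_rot: [0.0, 0.997, -0.073, 0.001]
contact_force: [-1.4, 0.6, 13.1]
grip_width: 0.131
```

```bash
python3 st.py
```

```text
[ 0.4672 -0.1654  0.0793] tip 0.0152 ang -8.32 F [-1.4   0.57 13.14] Ftool [ -1.44  -0.35 -13.14] T [ 0.092  0.132 -0.234] w 0.131
```

Emit:
servo_tool([
  {"hand": -1,"travel": [0,0,0.0006],"turn": 0.03},
  {"hand": -1,"travel": [0,0,0.0004],"turn": 0.03},
  {"hand": -1,"travel": [0,0,0.0004],"turn": 0.03},
  {"hand": -1,"travel": [0,0,0],"turn": 0},
])

```text
time: 13.78
tool_pos: [0.4672, -0.1654, 0.0791]
tcp_rot: [0.0, 0.99, -0.143, 0.001]
contact_force: [-1.1, -0.2, 14.5]
grip_width: 0.137
```

```bash
python3 st.py
```

```text
[ 0.4672 -0.1654  0.0791] tip 0.015 ang -16.42 F [-1.11 -0.16 14.45] Ftool [ -0.99   0.46 -14.46] T [ 0.161  0.259 -0.167] w 0.137
```

Emit:
servo_tool([
  {"hand": -1,"travel": [0,0,0.0004],"turn": 0.03},
  {"hand": -1,"travel": [0,0,0.0004],"turn": 0.03},
  {"hand": -1,"travel": [0,0,0.0004],"turn": 0.03},
  {"hand": -1,"travel": [0,0,0],"turn": 0},
])

```text
time: 14.12
tool_pos: [0.4672, -0.1654, 0.0788]
tcp_rot: [0.0, 0.977, -0.212, 0.001]
contact_force: [-0.5, -0.1, 16.2]
grip_width: 0.133
```

```bash
python3 st.py; python3 - <<'E'
from h import *
im=robot.camera("wrist")
print(proj("wrist",[.4672,-.1654,.047]))
save(cv2.resize(im[150:300,240:390],(600,600),interpolation=cv2.INTER_CUBIC),"c7.png")
E
```

```text
[ 0.4672 -0.1654  0.0788] tip 0.0147 ang -24.5 F [-0.51 -0.06 16.23] Ftool [ -0.41   0.26 -16.23] T [ 0.239  0.317 -0.119] w 0.133
[[317.96908045 234.4827916 ]]
```

View pics/c7.png

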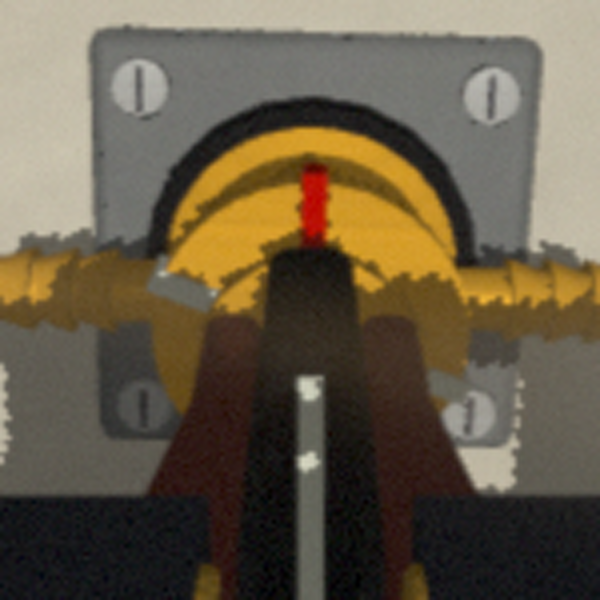

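Emit:
servo_tool([
  {"hand": -1,"travel": [0,0,0],"turn": 0.009},
  {"hand": -1,"travel": [0,0,0.0002],"turn": 0.008},
  {"hand": -1,"travel": [0,0,0],"turn": 0},
  {"hand": -1,"travel": [0,0,0],"turn": 0},
])

```text
time: 14.5
tool_pos: [0.4672, -0.1654, 0.0788]
tcp_rot: [0.0, 0.975, -0.224, 0.001]
contact_force: [-0.4, 0.7, 16.6]
grip_width: 0.132
```

```bash
python3 st.py
```

```text
[ 0.4672 -0.1654  0.0788] tip 0.0147 ang -25.87 F [-0.41  0.74 16.56] Ftool [ -0.65  -0.5  -16.56] T [0.206 0.319 0.063] w 0.132
```

Emit:
servo_tool([
  {"hand": -1,"travel": [0,0,-0.004],"turn": 0},
  {"hand": -1,"travel": [0,0,-0.004],"turn": 0},
  {"hand": -1,"travel": [0,0,0],"turn": 0},
  {"hand": -1,"travel": [0,0,0],"turn": 0},
])

```text
time: 14.83
tool_pos: [0.4671, -0.1654, 0.0799]
tcp_rot: [-0.0, 0.975, -0.224, 0.001]
contact_force: [3.3, 0.0, 6.1]
grip_width: 0.133
```

```bash
python3 st.py
```

```text
[ 0.4671 -0.1654  0.0799] tip 0.0158 ang -25.86 F [3.31 0.01 6.14] Ftool [ 2.98 -1.46 -6.13] T [ 0.005 -0.693  0.091] w 0.133
```

Emit:
servo_tool([
  {"hand": -1,"travel": [0.002,-0.001,-0.003],"turn": 0},
  {"hand": -1,"travel": [0,0,0],"turn": 0},
  {"hand": -1,"travel": [0,0,0],"turn": 0},
])

```text
time: 15.08
tool_pos: [0.4671, -0.1654, 0.0802]
tcp_rot: [-0.0, 0.975, -0.224, 0.0]
contact_force: [3.7, -1.2, 2.4]
grip_width: 0.133
```

```bash
python3 st.py
```

```text
[ 0.4671 -0.1654  0.0802] tip 0.0161 ang -25.87 F [ 3.7  -1.18  2.44] Ftool [ 3.84 -0.55 -2.44] T [-0.001 -0.861  0.088] w 0.133
```

Emit:
servo_tool([
  {"hand": 1,"travel": [0,0,0],"turn": 0},
  {"hand": 1,"travel": [0,0,0],"turn": 0},
  {"hand": 1,"travel": [0,0,0],"turn": 0},
  {"hand": 1,"travel": [0,0,0],"turn": 0},
  {"hand": 1,"travel": [0,0,0],"turn": 0},
])

```text
time: 15.5
tool_pos: [0.4662, -0.1653, 0.0799]
tcp_rot: [0.0, 0.975, -0.224, -0.001]
contact_force: [-0.9, -0.2, 0.4]
grip_width: 0.472
```

```bash
python3 st.py
```

```text
[ 0.4662 -0.1653  0.0799] tip 0.0158 ang -25.89 F [-0.94 -0.21  0.38] Ftool [-0.75  0.6  -0.38] T [ 0.095  0.019 -0.014] w 0.472
```

Emit:
servo_tool([
  {"hand": 1,"travel": [0,0,0],"turn": 0},
  {"hand": 1,"travel": [0,0,-0.03],"turn": 0},
  {"hand": 1,"travel": [0,0,-0.08],"turn": 0},
  {"hand": 1,"travel": [0,0,-0.12],"turn": 0},
  {"hand": 1,"travel": [0,0,-0.12],"turn": 0},
])

```text
time: 15.92
tool_pos: [0.466, -0.1651, 0.1687]
tcp_rot: [-0.0, 0.975, -0.224, -0.001]
contact_force: [1.5, 0.3, -0.3]
grip_width: 0.855
```

Emit:
servo_tool([
  {"hand": 1,"travel": [-0.12,0,-0.1],"turn": 0},
  {"hand": 1,"travel": [-0.12,0,0],"turn": 0},
  {"hand": 1,"travel": [0,0,0],"turn": 0},
  {"hand": 1,"travel": [0,0,0],"turn": 0},
  {"hand": 1,"travel": [0,0,0],"turn": 0},
])

```text
time: 16.33
tool_pos: [0.4134, -0.1395, 0.1932]
tcp_rot: [0.0, 0.975, -0.224, 0.001]
contact_force: [-0.4, -0.1, 0.2]
grip_width: 1.005
```

```bash
python3 - <<'E'
from h import *
im=robot.camera("wrist"); sd=robot.camera("side")
u,v=proj("wrist",[.467,-.1654,.07])[0].astype(int); print(u,v)
a=cv2.resize(im[max(v-55,0):v+55,max(u-45,0):u+45],(410,500),interpolation=cv2.INTER_CUBIC)
x,y=proj("side",[.467,-.1654,.05])[0].astype(int)
b=cv2.resize(sd[y-32:y+32,x-25:x+25],(390,500),interpolation=cv2.INTER_CUBIC)
save(np.hstack([a,b]),"c8.png")
print("side handle top if tip .0161 / risen", proj("side",[[.467,-.1654,.1001],[.467,-.1654,.105]]), x,y)
E
python3 st.py
```

```text
317 128
side handle top if tip .0161 / risen [[350.08354941 170.6074571 ]
 [350.15332466 168.95575802]] 349 187
[ 0.4135 -0.1396  0.1927] tip 0.1286 ang -25.89 F [-0.15  0.31  0.06] Ftool [-0.27 -0.22 -0.06] T [ 0.025  0.005 -0.006] w 1.002
```

View pics/c8.png

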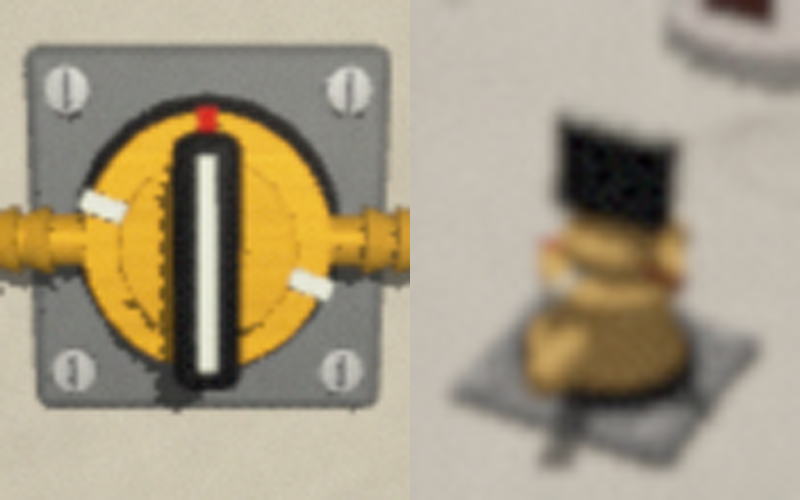

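```bash
python3 -c "
from workcell import robot
print(robot.job_done(), robot.observe()['time'])"
```

```text
the job is handed in; nothing more can be done
the job is handed in; nothing more can be done
```

The key is seated in the brass barrel with its handle over the red marks, and it stayed down after I let go. I handed the job in at about 16.4 s.

- **What I did:** I lifted the key from the blue rest and lowered it into the grey-based cock over the white marks. I pressed it to about 14 N and turned it about 71° clockwise, feeding it down as it sank.
- **Force during the turn:** it drifted between 12.8 and 17.7 N, so not perfectly steady at 14 N. The readings scatter by about 1 N, and the highest was under the 20 N limit. The turn ended at about 16.5 N.
- **Last checks:**
  - The wrist picture after release shows the handle line lying along the red marks to within about a degree.
  - Unloading before release, the key rose about 1.4 mm, which is what the rubber mount alone should give.
  - In the side view the handle top matches the seated height, not a raised one. That view resolves only to about a pixel (3 mm), so the fraction-of-a-millimetre depth is not confirmed.
- **Side load:** a sideways force of about 4–5 N built up on first entry, and I corrected most of it. About 3.7 N came back while unloading and vanished when the jaws opened.
- **Bystanders:** I saw no sign of the arm touching the glassware, bottles or the look-alikes, but I did not take a final picture of all of them.

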